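# Load the ribbon reel on the winder's splined drive

## Robot

A 7-joint arm with a two-finger parallel gripper is mounted at the origin on the work surface. World frame = base frame: x ahead of the robot, y to its left, z up, the work surface at z = 0. Lengths are in m, angles in rad, forces in N, time in s.
With the tool pointing down it reaches from about 0.4 to 0.925 m from the base axis. Payload 5.6 kg.
Tool frame: the origin (TCP) lies on the centre line of the jaws, within the pads' length; the fingertips stand 25 mm ahead of it and the grasp point (between the pads) lies 6 mm ahead of it; x points along the fingers, z is the direction in which the jaws open and shut, and the axes are right-handed (so a half turn about x gives the same grasp; the last joint's range is limited). The gripper opens to 85 mm and grips with 20 to 120 N. Pads are 22 mm wide; open, the fingers measure 114 mm over their backs; the gripper's body (76 mm by 85 mm) begins 54 mm behind the grasp point. The pads swing forward as they close: fully open they stand 13 mm farther back than shut.
Start: joints at [1.176, 0.468, -0.012, 1.603, 0.006, 1.071, -0.056], TCP at [0.224, -0.61, 0.256] pointing down, gripper open.
Joint ranges: [-2.53, 2.53], [-0.31, 2.02], [-1.57, 1.55], [0.28, 2.44], [-1.29, 4.43], [0.15, 1.84], [-2.92, 2.92]. Speed limits (rad/s): [2.57, 2.57, 3.14, 3.14, 3.14, 3.14, 3.14].

## Interface

Orientations are given as a unit quaternion [x, y, z, w].
In Python, from station import monitor, get_image, camera_model, ticket, finder gives the robot as it stands. The module is installed in compiled form; this text tells all that it offers.
- The arm moves only by the shell command python3 -m creep 'ROWS' [OPENING] [FORCE]. ROWS is JSON, a list of rows, each a list of 4 numbers: the shift along the tool's x, y, z in units of 40 mm (1.0 is 40 mm), then the turn about the tool's x in units of 5 degrees (1.0 is 5 degrees). In form: [[x, y, z, twist], ...]. A call has 1 to 12 rows; each row is the pose to reach, as a shift and turn from the pose measured when the call began, along the tool's axes at that moment; what a row does not reach only later rows make up. A row lasts 1/12 s, in which the tool goes at most 41.7 mm and 7.16 degrees, less where a joint would pass 70% of its speed; a pose out of reach is approached as far as the arm can. A call with a gripper value outside its range is refused whole. OPENING is the opening in per cent of the stroke, from 0 (shut) to 100 (fully open), set as the call begins (- or left out, the last holds). The fingers move at their own pace and stop on an object; FORCE is the grip in N (left out, the last holds). Time passes only in rows, so rows that repeat a pose let the fingers close. It gives the time, the measured TCP pose, the force and the opening at its end, in the units of the state.
- monitor.get_state(): the state, without advancing time (a new reading comes with each control period).
- get_image(name): name is "scene" or "side" or "wrist"; returns the picture (400x640x3 uint8, red, green, blue); there is no depth.
- camera_model(name): a dict with "vfov" (degrees; the focal length in pixels is half the picture's height over the tangent of half this angle, whatever the lens; pixels are square), "cx", "cy" (the principal point, pixels), "R" (3x3) and "t" (3): a world point X has camera coordinates R X + t. Camera axes: x right, y down, z forward; pixel columns grow to the right and rows downward; lengths in m; the calibration is good to about 2 mm. A picture is of the moment at which its call begins: read the wrist's pose just before it. camera_model takes no time and is no camera call; for the wrist camera it gives the pose at the moment of the call.
- ticket.sign_off(): hands the job in, once; it reports no verdict.
Trained networks look in the newest picture that a camera, given by its name, has taken for a name from the list of things; names that differ only in an ending like _2 or _b are one class to them, and where a whole thing is asked for, a point or a joint stands for the part that bears it (a point fixed in the world has none). Each returns a list of dicts, best first, with "conf" (0 to 1); they miss things now and then, are a little off and sometimes report something else, mostly with a low value. They report only what shows in the picture. A call takes as long as a camera call. They do not tell look-alikes from the thing itself.
- finder.masks_of(query, camera): "pixels" (400x640 bool, what is visible of it) and "rect" ([left, top, right, bottom] in pixels, round what is visible of it).
- finder.landmark_of(query, camera): "xy" ([column, row] in pixels: a listed point, or the origin of a listed thing).
The state is a dict: "t": time; "joint_pos": joint angles; "dq": joint speeds; "effort": joint torques, N m; "ee_pos": TCP position; "orientation": TCP orientation; "wrist_force": force on the tool from outside, world axes, zero at the start; "moment": the same for the moment, N m; "grip_width": opening from 0.0 (shut) to 1.0 (fully open).
Only numpy, scipy, OpenCV 4.12 (cv2) and the standard library are available. Lean on these libraries where they do the work, as an engineer would, in place of code of your own. Each camera call takes 0.05 s, during which the arm holds its last target. There are 200 camera calls.

## Task

Press the ribbon winder's pedal down to its stop so that the shutter swings off the drive socket. Then take the ribbon reel from its wooden stand by its square knob, put its splined stem in the socket, turn it until the splines mesh, and push it fully home against the ejector spring, its lower disc flush on the drive block. Finish still holding it pressed fully home, do not let go, and leave the other things on the table where they are.

Things in the scene. Friction and masses are not known exactly. Their poses are not given: they have to be found in the camera images.
- reel: the loose ribbon reel, 0.17 to 0.33 kg, upright in its stand; origin at the tip of its stem, z up along its axis. Upward from the tip: pilot pin 12 mm across, tapered at its tip, 0 to 16 mm; four-lobed spline 16 to 38 mm; spool 38 to 67 mm (two discs 84 mm across, wound ribbon 72 mm across between them); square knob 67 to 107 mm. Any quarter turn fits alike.
- spline_end (a point): on the reel's axis at the lower end of the spline, 16 mm above the stem tip. The spline is a cross of four steel lobes along the reel's x and y, each 12 mm wide, 44 mm from lobe end to lobe end, 22 mm high; over the lowest 4 mm they taper to 8 mm wide as a lead-in. In the stand it hangs hidden inside the ring; the square knob shows its direction.
- reel_grip (a point): the grip point of the square knob, on the reel's axis, 89 mm above the stem tip, 22 mm above the upper disc, 18 mm below the knob's top; axes as the reel's. The knob is 28 x 28 mm, its faces square to the reel's x and y, so in line with the lobes.
- reel_shoulder (a point): on the reel's axis at the underside of the lower disc, 38 mm above the stem tip; it comes flush with the drive block when the reel is home
- stand: the reel's fixed wooden stand: 100 mm square foot with an upright ring (68 mm outside, 52 mm inside, its top 50 mm above the table) on which the reel's lower disc rests, the stem hanging inside; origin at the centre of its underside
- winder: the bench ribbon winder, fixed; origin at table height under the socket's axis; its front, with the pedal, faces its -x. Housing 200 x 190 mm in plan (x from -80 to +120 mm, y +-95 mm), 85 mm high; motor box behind it (x to +165 mm, y +-65 mm, 115 mm high); shutter pivot post at x = +75 mm, 112 mm high
- socket_mouth (a point): centre of the socket's mouth in the top face of the drive block, 100 mm above the table; z up, x and y along the four slots of the cross. Slots 16 mm wide, 52 mm from end to end, 50 mm deep (deeper than the stem is long), so the meshed reel has 2 mm play each side, about 5 degrees.
- drive_axis (a point): on the drive axis at the housing's top, 85 mm above the table. The drive block, 60 mm square with sides square to the slots, stands 15 mm proud of the housing, at an angle of its own up to 0.7 rad either way to the housing; it can turn about this axis, but stiffly (0.35 N m).
- ejector_top (a point): top of the ejector, a 13.6 mm spring plunger in the middle of the socket, 26 mm below the mouth at rest. The pilot pin meets it when the reel's lower disc is still 12 mm from home, splines already 10 mm in; it pushes up with 4 N at first, 7 N at home (14 mm travel in all), and lifts the reel again if that is let go.
- pedal_pad (a point): centre of the upper face of the pedal's rubber pad (50 mm long, 66 mm wide), 83 mm in front of the pedal's hinge, which lies along the winder's y, 88 mm in front of the winder's origin, 48 mm above the table. At rest the pedal slopes up away from the housing by 0.32 rad and the pad is about 83 mm above the table; at the stop it is level with the pad's face 57 mm above the table
- pedal (a joint): pedal angle, 0 at rest, 0.32 rad down at its stop. Takes 6 to 9 N at the pad against spring and friction catch, and stays where it is left
- shutter (a joint): angle of the shutter, a 56 mm steel disc, 4 mm thick, on an arm that lies over the socket (103 to 108 mm above the table): 0 closed, about 1.31 rad open. The pedal drives it: shutter = 4.1 x pedal. Open, it lies beside the socket towards the winder's +x, -y, clear of the reel
- tape_dispenser: the blue desk tape dispenser, 150 x 55 x 73 mm, 0.7 kg; origin at the centre of its underside, long side along its x. A bystander.
- jar: lidded jar, 70 mm across, 100 mm high; origin at its underside. A bystander.
- ribbon_roll: flat cardboard ribbon roll lying on the table, 90 mm across, 30 mm high, open in the middle; origin at its underside. A bystander.
- ribbon_ring: smaller flat grey ribbon roll lying on the table, 76 mm across, 25 mm high; origin at its underside. A bystander.
- bobbin: small wooden bobbin standing on the table, 50 mm across, 32 mm high; origin at its underside. A bystander.
- brush: brush lying on the table, 20 mm thick or so, along its x; a bystander.
There are look-alikes about, which are no part of the job. Leave any orange look-alike of the reel alone.

How it is judged:
On the way, in this order (a step that is already met when the one before it is completed fails the run):
1. the pedal is pressed to its stop (value of joint pedal above 0.295 rad and contact force between winder and anything else above 1 N), for 0.1 s.
2. the reel's splines are meshed in the socket (z of reel_shoulder in the frame of socket_mouth below 0.015 m and horizontal distance between reel_shoulder and socket_mouth below 0.005 m), for 0.1 s.
At the end, for the whole second after the job is handed in: The reel is meshed in the socket and home: its lower disc within 2.5 mm of the drive block's top, on the axis within 5 mm, upright within 4 degrees, at rest, pressing on the winder with more than 4 N and still held by the fingers (more than 3 N); the pedal is still down (above 0.28 rad) (z of reel_shoulder in the frame of socket_mouth between -0.004 and 0.0025 m and horizontal distance between reel_shoulder and socket_mouth below 0.005 m and angle between reel's own z axis and vertical below 0.07 rad and value of joint pedal above 0.28 rad and contact force between the fingers and reel above 3 N and contact force between reel and winder above 4 N and linear speed of reel below 0.02 m/s); the arm keeps its last pose, push and grip.
It fails at once if a bystander is pushed more than 30 mm away (distance of any of tape_dispenser, jar, ribbon_roll, ribbon_ring, bobbin, brush from where it was at the start of the episode above 0.03 m).
It also fails if it takes over 48 s, if anything falls off the work surface, if the arm or the gripper's body presses on something with over 40 N, if the wrist force passes 120 N, or if a joint passes its speed limit or range.

## Working session

There is one attempt and no reset: what is moved stays moved. The work goes in short steps, Python scripts to look and compute and a shell command to move; the robot and the scene stay as the last step left them, time stands still between calls to the robot, and variables do not carry over. Pictures are saved under pics/ and viewed, about 8 in all and at most 12, crops included, and the job is handed in when it is done.

```bash
mkdir -p pics
cat > h.py <<'E'
import numpy as np, cv2, json
from scipy.spatial.transform import Rotation as Ro
from station import monitor, get_image, camera_model, ticket, finder
def cam(n):
    m=camera_model(n); f=200/np.tan(np.radians(m['vfov'])/2)
    return f,m['cx'],m['cy'],np.array(m['R']),np.array(m['t'])
def ray(n,xy,m=None):
    f,cx,cy,R,t=m or cam(n); d=R.T@np.array([(xy[0]-cx)/f,(xy[1]-cy)/f,1]); return -R.T@t,d/np.linalg.norm(d)
def atz(n,xy,z,m=None):
    o,d=ray(n,xy,m); return o+d*(z-o[2])/d[2]
def tri(a,b):
    (o1,d1),(o2,d2)=a,b
    s=np.linalg.lstsq(np.c_[d1,-d2],o2-o1,rcond=None)[0]; p,q=o1+s[0]*d1,o2+s[1]*d2
    return (p+q)/2,np.linalg.norm(p-q)
def proj(n,X):
    f,cx,cy,R,t=cam(n); c=R@np.array(X)+t; return np.array([cx+f*c[0]/c[2],cy+f*c[1]/c[2]])
def save(name,im): cv2.imwrite('pics/'+name,cv2.cvtColor(im,cv2.COLOR_RGB2BGR))
E
python3 - <<'E'
from h import *
np.set_printoptions(precision=4,suppress=True)
s=monitor.get_state(); print(s['t'],s['ee_pos'],s['orientation'],s['wrist_force'],s['grip_width'])
im=[get_image(n) for n in('scene','side')]
save('a.png',cv2.resize(im[0],(800,500))); save('b.png',cv2.resize(im[1],(800,500)))
for n in('scene','side'):
    print(n, -cam(n)[3].T@cam(n)[4])
    for q in('reel_grip','socket_mouth','pedal_pad','drive_axis','stand','winder','reel_shoulder','shutter'):
        print(q,[(np.round(r['xy']).tolist(),round(r['conf'],2)) for r in finder.landmark_of(q,n)][:4])
E
```

```text
0.0 [ 0.2238 -0.6097  0.2553] [ 0.4051  0.5803 -0.4045  0.5792] [-0.5525  0.6167  0.2084] 0.996698040829144
scene [ 1.1007 -0.5206  0.8009]
reel_grip [([230.0, 256.0], 0.91), ([198.0, 195.0], 0.82), ([169.0, 287.0], 0.69)]
socket_mouth [([355.0, 203.0], 0.75), ([167.0, 248.0], 0.4)]
pedal_pad [([315.0, 178.0], 0.72)]
drive_axis [([352.0, 206.0], 0.57)]
stand [([241.0, 285.0], 0.55)]
winder [([351.0, 231.0], 0.83), ([356.0, 199.0], 0.5)]
reel_shoulder [([172.0, 305.0], 0.96), ([206.0, 208.0], 0.76), ([233.0, 267.0], 0.62)]Traceback (most recent call last):
  File "<stdin>", line 9, in <module>
ValueError: it knows: bobbin, brush, drive_axis, ejector_top, jar, pedal_pad, reel, reel_grip, reel_shoulder, ribbon_ring, ribbon_roll, socket_mouth, spline_end, stand, tape_dispenser, winder
```

View pics/a.png

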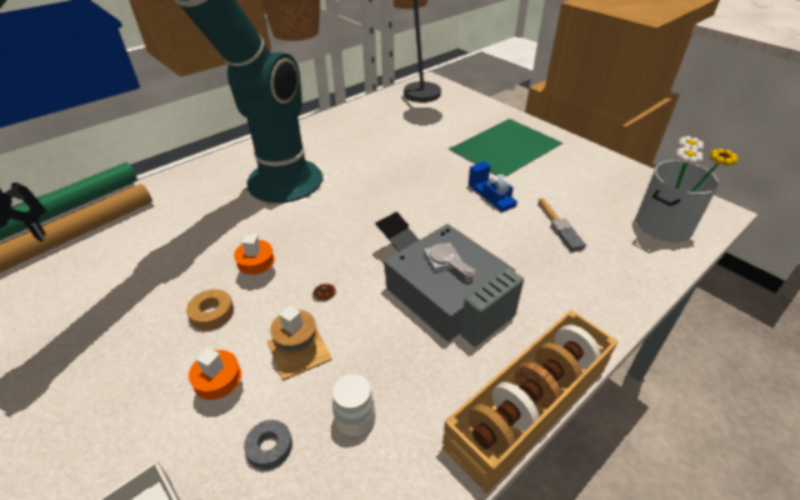

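View pics/b.png

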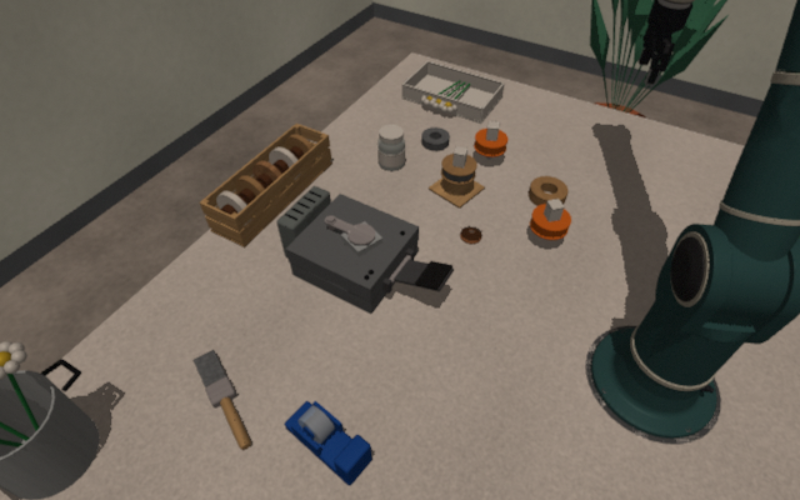

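Scene shows the brown reel on its wooden stand at (233,260) in 640-scale, and the orange look-alikes at (203,195) and (172,297). In the side view the brown reel is at (367,135), orange at (392,113) and (440,175). Only the brown one stands on a square wooden foot. The winder is at the centre with its pedal pad at scene (315,178), side (347,220).

Run:
```python
from h import *
np.set_printoptions(precision=4,suppress=True)
L={}
im={n:get_image(n) for n in('scene','side')}
near={'scene':{'reel_grip':(230,256),'reel_shoulder':(233,267),'stand':(241,285),'socket_mouth':(355,203),'pedal_pad':(315,178),'drive_axis':(352,206)},
'side':{'reel_grip':(368,126),'reel_shoulder':(367,148),'stand':(366,152),'socket_mouth':(287,188),'pedal_pad':(347,220),'drive_axis':(287,190)}}
for n in('scene','side'):
    for q,c in near[n].items():
        r=[x for x in finder.landmark_of(q,n) if np.hypot(*(np.array(x['xy'])-c))<16]
        if r: L[n,q]=r[0]['xy']; print(n,q,np.round(r[0]['xy'],1),round(r[0]['conf'],2))
        else: print(n,q,'none')
H=dict(reel_grip=.05+.051,reel_shoulder=.05,stand=0,socket_mouth=.1,pedal_pad=.083,drive_axis=.085)
for q in H:
    if ('scene',q) in L and ('side',q) in L: print(q,*tri(ray('scene',L['scene',q]),ray('side',L['side',q])))
    print('   ',[atz(n,L[n,q],H[q]) for n in('scene','side') if (n,q) in L])
for n,c in(('scene',(233,260)),('side',(368,135))):
    x,y=c; save(n+'_c.png',cv2.resize(im[n][y-40:y+40,x-45:x+45],None,fx=4,fy=4,interpolation=cv2.INTER_CUBIC))
a=cv2.imread('pics/scene_c.png');b=cv2.imread('pics/side_c.png')
x,y=340,205;w=cv2.cvtColor(cv2.resize(im['scene'][y-50:y+50,x-70:x+70],None,fx=3.2,fy=3.2),cv2.COLOR_RGB2BGR)
ab=np.hstack([a,b])[:, :720]; z=np.zeros((320,720,3),np.uint8); z=z[:240]; 
cv2.imwrite('pics/crop.png',ab);
```

```text
scene reel_grip [231.5 255.6] 0.93
scene reel_shoulder [235.2 268.8] 0.74
scene stand [238.7 279.5] 0.65
scene socket_mouth [353.8 203.4] 0.67
scene pedal_pad [317.6 178.1] 0.8
scene drive_axis [354.7 207.8] 0.62
side reel_grip [365.9 124.4] 0.91
side reel_shoulder [365.3 138.2] 0.76
side stand [362.8 152.3] 0.69
side socket_mouth [288.7 188.7] 0.59
side pedal_pad [343.4 222.2] 0.87
side drive_axis [286.4 189.5] 0.8
reel_grip [ 0.5346 -0.2941  0.1   ] 0.00531636216475947
    [array([ 0.5327, -0.2957,  0.101 ]), array([ 0.5355, -0.2901,  0.101 ])]
reel_shoulder [ 0.5323 -0.2932  0.0489] 0.0030575802631545505
    [array([ 0.5316, -0.2942,  0.05  ]), array([ 0.5327, -0.2904,  0.05  ])]
stand [ 0.5306 -0.2878 -0.0016] 0.008669183836208384
    [array([ 0.5276, -0.2905,  0.    ]), array([ 0.5324, -0.2819,  0.    ])]
socket_mouth [0.5937 0.0377 0.0984] 0.0005470327617424278
    [array([0.5951, 0.0365, 0.1   ]), array([0.5926, 0.0388, 0.1   ])]
pedal_pad [0.4325 0.0509 0.0787] 0.0025438339780687463
    [array([0.4377, 0.048 , 0.083 ]), array([0.4302, 0.053 , 0.083 ])]
drive_axis [0.6015 0.0353 0.0893] 0.0015006165335654717
    [array([0.5979, 0.0382, 0.085 ]), array([0.6044, 0.0326, 0.085 ])]
```

View pics/crop.png

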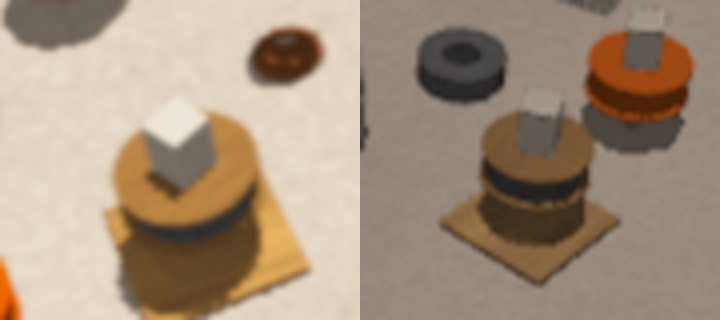

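The crop confirms it: the brown-disc reel with dark ribbon on the square wooden foot is the one, knob at scene (231,256), side (366,124). The orange ones lie on the table without a stand. The measured heights agree (grip 0.100, shoulder 0.049, mouth 0.098), so next is the pedal.

```bash
cat >> h.py <<'E'
def go(X,yaw=None):
    "units from current pose to TCP X; yaw = world angle of tool z (jaw), mod 180 unless noted"
    s=monitor.get_state(); R=Ro.from_quat(s['orientation']).as_matrix()
    p=np.array(s['ee_pos']); u=R.T@(np.array(X)-p)/.04
    z=R[:,2]; cur=np.degrees(np.arctan2(z[1],z[0]))
    print('t',round(s['t'],2),'p',p.round(4),'tilt',R[:,0].round(3),'jawyaw',round(cur,2),'F',np.round(s['wrist_force'],1),'M',np.round(s['moment'],2),'w',round(s['grip_width'],3),'q7',round(s['joint_pos'][6],2))
    print('units',u.round(3),'maxrows',np.ceil(np.linalg.norm(u)*.04/.0417))
    if yaw is not None:
        d=(yaw-cur+90)%180-90; print('twist units (tool x down => sign -)',round(-d/5,3))
E
python3 - <<'E'
from h import *
s=monitor.get_state();print(Ro.from_quat(s['orientation']).as_matrix().round(3))
go([.434,.050,.25],90)
E
```

```text
[[-0.     0.939  0.345]
 [-0.     0.345 -0.939]
 [-1.    -0.     0.   ]]
t 1.15 p [ 0.2239 -0.6102  0.2563] tilt [-0. -0. -1.] jawyaw -69.85 F [ 0.   0.  -0.1] M [-0.09 -0.02  0.03] w 1.001 q7 -0.06
units [  0.156  10.617 -13.686] maxrows 17.0
twist units (tool x down => sign -) 4.03
```

```bash
python3 -m creep '[[0,1,-1,0],[0,1.6,-1.7,0],[0,2,-2.5,0],[0,2.7,-3.3,0],[0,3.3,-4,0],[0,3.9,-4.8,0],[0,4.5,-5.6,0],[0,5.1,-6.4,0],[0,5.8,-7.2,0],[0,6.4,-8,0],[0,7,-8.8,0],[0,7.6,-9.6,0]]' 0 40
python3 - <<'E'
from h import *
go([.434,.050,.25])
E
```

```text
t: 2.15
ee_pos: [0.3773, -0.1431, 0.2567]
orientation: [0.405, 0.579, -0.405, 0.58]
wrist_force: [1.4, -0.5, -0.1]
grip_width: -0.0
t 2.15 p [ 0.3773 -0.1431  0.2567] tilt [ 0.001 -0.001 -1.   ] jawyaw -69.85 F [ 1.4 -0.5 -0.1] M [-0.04 -0.04 -0.  ] w -0.0 q7 -0.96
units [ 0.165  2.994 -4.044] maxrows 5.0
```

```bash
python3 -m creep '[[0,0.6,-0.8,0],[0,1.2,-1.6,0],[0,1.8,-2.4,0],[0,2.4,-3.2,0],[0,3,-4,0],[0,3,-4,0],[0,3,-4,0]]'
python3 - <<'E'
from h import *
np.set_printoptions(precision=4,suppress=True)
m=cam('wrist');im=get_image('wrist');save('w1.png',im)
print('cam',-m[3].T@m[4],m[3].T@[0,0,1])
for q,z in(('pedal_pad',.083),('socket_mouth',.1),('drive_axis',.085),('winder',0)):
    for r in finder.landmark_of(q,'wrist')[:2]: print(q,np.round(r['xy']),round(r['conf'],2),atz('wrist',r['xy'],z,m))
go([.434,.050,.12])
E
```

```text
t: 2.73
ee_pos: [0.4351, 0.0505, 0.2568]
orientation: [0.404, 0.58, -0.403, 0.581]
wrist_force: [0.2, -0.9, 0.2]
grip_width: -0.001
cam [0.4995 0.0741 0.3751] [-0.2491 -0.0942 -0.9639]
pedal_pad [332. 198.] 0.6 [0.4304 0.0391 0.083 ]
socket_mouth [610. 368.] 0.5 [ 0.3739 -0.2542  0.1   ]
winder [393.  20.] 0.92 [0.5946 0.0368 0.    ]
winder [503. 237.] 0.37 [ 0.4357 -0.1661  0.    ]
t 2.98 p [0.4346 0.0469 0.2566] tilt [ 0.001 -0.002 -1.   ] jawyaw -70.01 F [ 0.4  0.9 -0.2] M [ 0.   -0.01  0.01] w -0.0 q7 -1.5
units [ 3.414  0.011 -0.085] maxrows 4.0
```

View pics/w1.png

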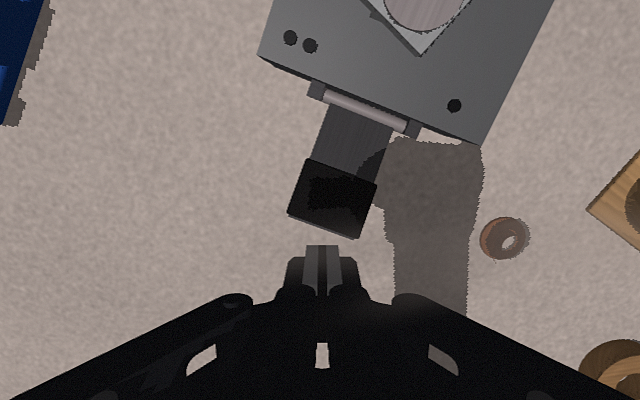

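The wrist picture shows the black pad with corners (307,158), (376,182), (358,238), (288,213) and its centre at about (332,198). The housing's front top edge runs (258,57)–(482,146), and a corner of the drive block shows at (420,50). Next I press, a few mm at a time near contact.

```bash
python3 - <<'E'
from h import *
np.set_printoptions(precision=4,suppress=True)
m=cam('wrist')
e=[atz('wrist',p,.085,m) for p in((258,57),(482,146))]; print('edge',e,np.linalg.norm(e[1]-e[0])); d=e[0]-e[1]
print('winder yaw',np.degrees(np.arctan2(-d[0],d[1])))
for p in ((307,158),(376,182),(358,238),(288,213)): print(atz('wrist',p,.083,m))
go([.430,.042,.085])
E
python3 -m creep '[[0.7,0.05,0.1,0],[1.5,0.05,0.1,0],[2.3,0.05,0.1,0],[3,0.05,0.1,0],[3.2,0.05,0.1,0],[3.2,0.05,0.1,0]]'
python3 - <<'E'
from h import *
go([.430,.042,.082])
E
```

```text
edge [array([0.5143, 0.1261, 0.085 ]), array([ 0.5123, -0.0629,  0.085 ])] 0.1889904463108195
winder yaw -0.6327064990776053
[0.4547 0.066  0.083 ]
[0.4554 0.0055 0.083 ]
[0.4041 0.0013 0.083 ]
[0.4049 0.0656 0.083 ]
t 2.98 p [0.4346 0.0469 0.2566] tilt [ 0.001 -0.002 -1.   ] jawyaw -70.01 F [ 0.4  0.9 -0.2] M [ 0.   -0.01  0.01] w -0.0 q7 -1.5
units [ 4.289 -0.152  0.068] maxrows 5.0
t: 3.48
ee_pos: [0.4365, 0.0426, 0.127]
orientation: [0.405, 0.58, -0.407, 0.578]
wrist_force: [0.0, -0.1, -0.1]
grip_width: -0.002
t 3.48 p [0.4365 0.0426 0.127 ] tilt [-0.004 -0.002 -1.   ] jawyaw -70.09 F [ 0.  -0.1 -0.1] M [ 0.01  0.05 -0.01] w -0.002 q7 -1.65
units [ 1.125 -0.154 -0.041] maxrows 2.0
```

```bash
python3 -m creep '[[0.3,-0.1,0.1,0],[0.5,-0.1,0.1,0],[0.7,-0.1,0.1,0],[0.9,-0.1,0.1,0],[1.1,-0.1,0.1,0],[1.2,-0.1,0.1,0],[1.3,-0.1,0.1,0],[1.3,-0.1,0.1,0]]'
python3 - <<'E'
from h import *
go([.430,.042,.082])
E
```

```text
t: 4.15
ee_pos: [0.4334, 0.0373, 0.0806]
orientation: [0.403, 0.579, -0.409, 0.579]
wrist_force: [-24.0, -3.0, 72.4]
grip_width: -0.001
t 4.15 p [0.4334 0.0373 0.0806] tilt [-0.005 -0.008 -1.   ] jawyaw -70.08 F [-24.   -3.   72.4] M [-0.61  5.2  -0.05] w -0.001 q7 -1.72
units [-0.035 -0.04  -0.14 ] maxrows 1.0
```

```bash
python3 -m creep '[[0.1,0,0,0],[0.1,0,0,0],[0.1,0,0,0]]'; python3 -m creep '[[-0.5,0,0,0],[-1.4,0,0,0],[-2.4,0,0,0],[-3.4,0,0,0],[-4.4,0,0,0],[-4.8,0,0,0]]' 100
python3 - <<'E'
from h import *
np.set_printoptions(precision=4,suppress=True)
im=get_image('scene');x,y=345,200
save('s2.png',cv2.resize(im[y-60:y+60,x-80:x+80],None,fx=4,fy=4,interpolation=cv2.INTER_CUBIC))
go([.50,.03,.30])
E
```

```text
t: 4.4
ee_pos: [0.4334, 0.0373, 0.0809]
orientation: [0.402, 0.578, -0.41, 0.58]
wrist_force: [-15.8, -1.0, 47.9]
grip_width: 0.003
t: 4.9
ee_pos: [0.4368, 0.0404, 0.2795]
orientation: [0.404, 0.575, -0.408, 0.583]
wrist_force: [1.4, 0.6, 0.1]
grip_width: 0.845
t 4.95 p [0.4376 0.0404 0.2805] tilt [ 0.008 -0.013 -1.   ] jawyaw -70.1 F [ 2.  -0.1  2.2] M [ 0.03 -0.1   0.01] w 0.925 q7 -1.48
units [-0.471  1.379  0.781] maxrows 2.0
```

View pics/s2.png

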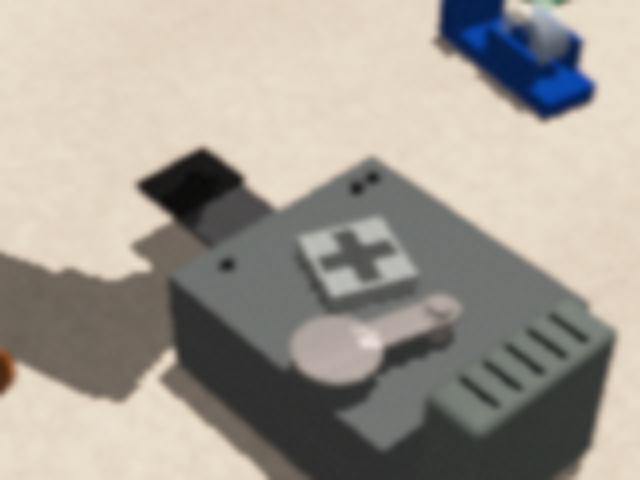

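The shutter lies open (crop (335,348)) and the cross socket is free, at crop (357,255), i.e. pixel (354,204). The pedal pad is level. Next I measure the slots from above.

```bash
python3 -m creep '[[0,0.8,0.6,0],[0,1.7,1.2,0],[0,2.5,1.8,0],[0,2.55,1.9,0],[0,2.55,1.9,0],[0,2.55,1.9,0],[0,2.55,1.9,0]]'
python3 - <<'E'
from h import *
np.set_printoptions(precision=4,suppress=True)
m=cam('wrist');im=get_image('wrist')
for q,z in(('socket_mouth',.1),('drive_axis',.085),('winder',0)):
    for r in finder.landmark_of(q,'wrist')[:2]: print(q,np.round(r['xy'],1),round(r['conf'],2),atz('wrist',r['xy'],z,m))
c=m[1:3]; print(proj('wrist',[.594,.034,.1]))
np.savez('w2.npz',im=im,f=m[0],cx=m[1],cy=m[2],R=m[3],t=m[4])
save('w2.png',im); go([.535,-.293,.22])
E
```

```text
t: 5.53
ee_pos: [0.5583, 0.0045, 0.2824]
orientation: [0.404, 0.574, -0.408, 0.584]
wrist_force: [0.0, 0.4, 0.2]
grip_width: 0.997
socket_mouth [293.5 131.4] 0.72 [0.5953 0.0392 0.1   ]
drive_axis [296.6 132.9] 0.68 [0.5937 0.0368 0.085 ]
winder [300.  125.8] 0.87 [0.5945 0.0378 0.    ]
[298.1873 135.5962]
t 5.73 p [0.5587 0.0041 0.2826] tilt [ 0.009 -0.013 -1.   ] jawyaw -70.05 F [-0.6 -0.1 -0.2] M [0.1  0.01 0.01] w 0.997 q7 -1.46
units [ 1.656 -3.099  6.754] maxrows 8.0
```

View pics/w2.png

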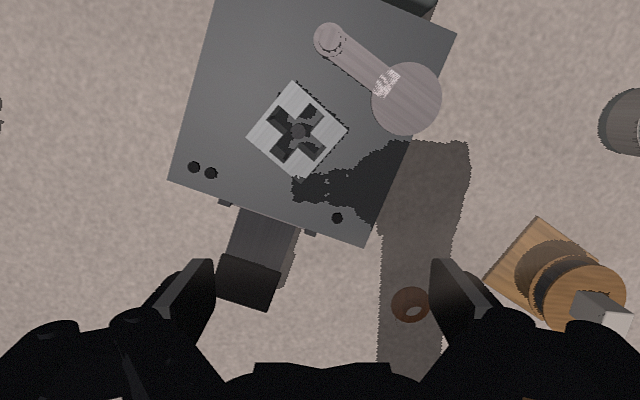

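The wrist picture shows the drive block with corners (292,80), (348,130), (300,180), (246,137) and the cross centred at about (297,131). The shutter is clear at (405,98). I'll fit the block in the plane z = 0.1.

Run:
```python
from h import *
np.set_printoptions(precision=4,suppress=True)
d=np.load('w2.npz');m=(float(d['f']),float(d['cx']),float(d['cy']),d['R'],d['t'])
C=np.array([atz('wrist',p,.1,m)[:2] for p in((292,80),(348,130),(300,180),(246,137))])
print(C,C.mean(0)); e=np.roll(C,-1,0)-C; print('sides',np.linalg.norm(e,axis=1),'ang',np.degrees(np.arctan2(e[:,1],e[:,0]))%90)
# orthorectify 0.25 mm/px
c0=np.array([.594,.036]);N=400;s=.0003
P=np.array([[c0[0]+(i-N/2)*s,c0[1]+(j-N/2)*s,.1] for i,j in((0,0),(N,0),(N,N),(0,N))])
uv=np.array([[m[1]+m[0]*q[0]/q[2],m[2]+m[0]*q[1]/q[2]] for q in(m[3]@P.T+m[4][:,None]).T],np.float32)
H=cv2.getPerspectiveTransform(uv,np.float32([[0,0],[N,0],[N,N],[0,N]]))
o=cv2.warpPerspective(d['im'],H,(N,N));g=cv2.cvtColor(o,cv2.COLOR_RGB2GRAY)
b=(g>135).astype(np.uint8); b=cv2.morphologyEx(b,cv2.MORPH_OPEN,np.ones((5,5)))
b=cv2.morphologyEx(b,cv2.MORPH_CLOSE,np.ones((9,9)))
n,l,st,ce=cv2.connectedComponentsWithStats(b); 
pts=[]
for k in range(1,n):
    print(st[k],ce[k])
    if st[k][4]>800 and np.hypot(*(ce[k]-200))<110: pts.append(np.argwhere(l==k)[:,::-1])
r=cv2.minAreaRect(np.concatenate(pts).astype(np.float32)); print('rect c',c0+(np.array(r[0])-N/2)*s,'size',np.array(r[1])*s,'ang',r[2])
save('ortho.png',np.hstack([o,cv2.cvtColor(b*255,cv2.COLOR_GRAY2RGB)]))
```

```text
[[ 0.6329  0.0532]
 [ 0.6117 -0.0027]
 [ 0.5586  0.0208]
 [ 0.5776  0.0745]] [0.5952 0.0365]
sides [0.0598 0.0581 0.057  0.0592] ang [69.2291 66.1847 70.4462 68.9441]
[ 370    0   30   49 1207] [386.0563  25.0787]
[   87    76   243   255 22804] [204.2845 205.0161]
rect c [0.5945 0.0368] size [0.0601 0.0602] ang 68.5870361328125
```

View pics/ortho.png

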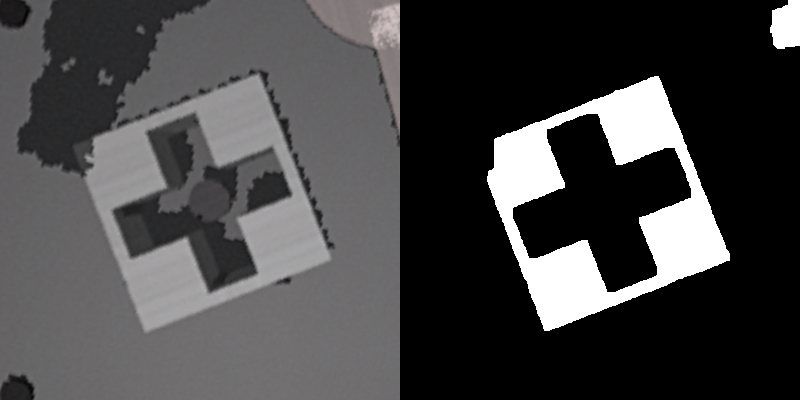

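```bash
python3 -m creep '[[0,-0.4,0.9,0],[0,-0.8,1.7,0],[0,-1.3,2.6,0],[0,-1.8,3.5,0],[0,-2.3,4.4,0],[0,-2.8,5.2,0],[0,-3.3,6.1,0],[0,-3.8,6.3,0],[0,-4,6.3,0],[0,-4.2,6.3,0],[0,-4.2,6.3,0]]' 100
python3 - <<'E'
from h import *
np.set_printoptions(precision=4,suppress=True)
m=cam('wrist');im=get_image('wrist')
for q,z in(('reel_grip',.101),('reel_shoulder',.05),('stand',0)):
    for r in finder.landmark_of(q,'wrist')[:3]: print(q,np.round(r['xy'],1),round(r['conf'],2),atz('wrist',r['xy'],z,m))
np.savez('w3.npz',im=im,f=m[0],cx=m[1],cy=m[2],R=m[3],t=m[4])
save('w3.png',im); go([.535,-.293,.22])
E
```

```text
t: 6.65
ee_pos: [0.4857, -0.2894, 0.286]
orientation: [0.404, 0.574, -0.408, 0.584]
wrist_force: [1.0, 0.1, -0.3]
grip_width: 0.999
reel_grip [566.7 163.2] 0.86 [ 0.5772 -0.4842  0.101 ]
reel_grip [339.2 136.1] 0.6 [ 0.5319 -0.2918  0.101 ]
reel_grip [506.1  56.8] 0.38 [ 0.6354 -0.3947  0.101 ]
reel_shoulder [518.1 180. ] 0.88 [ 0.5498 -0.4829  0.05  ]
reel_shoulder [341.1 131.8] 0.87 [ 0.5335 -0.2966  0.05  ]
reel_shoulder [217.4 331.1] 0.79 [ 0.2787 -0.2438  0.05  ]
t 6.85 p [ 0.4878 -0.2884  0.2861] tilt [ 0.01  -0.013 -1.   ] jawyaw -69.88 F [0.5 0.4 0.7] M [ 0.01  0.01 -0.01] w 0.998 q7 -0.87
units [1.666 1.059 0.488] maxrows 2.0
```

View pics/w3.png

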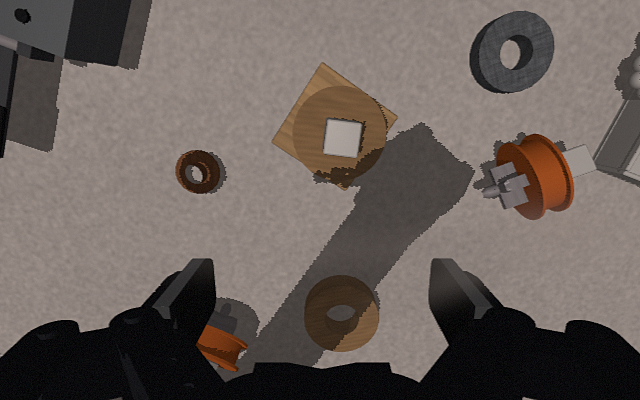

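Wrist view: the white knob top is at (343,139), standing over the wooden foot at (335,127). The orange look-alikes at (535,175) and (230,345) are lying down or off to the side. The gripper has to clear the bobbin at (200,172) and the ribbon roll at (342,313). Next, fit the knob top at z = 0.119.

```bash
cat >> h.py <<'E'
def fitknob(im,m,z,c0,thr=165):
    N=400;s=.0003;c0=np.array(c0)
    P=np.array([[c0[0]+(i-N/2)*s,c0[1]+(j-N/2)*s,z] for i,j in((0,0),(N,0),(N,N),(0,N))])
    uv=np.array([[m[1]+m[0]*q[0]/q[2],m[2]+m[0]*q[1]/q[2]] for q in(m[3]@P.T+m[4][:,None]).T],np.float32)
    o=cv2.warpPerspective(im,cv2.getPerspectiveTransform(uv,np.float32([[0,0],[N,0],[N,N],[0,N]])),(N,N))
    hsv=cv2.cvtColor(o,cv2.COLOR_RGB2HSV); b=((hsv[...,2]>thr)&(hsv[...,1]<35)).astype(np.uint8)
    b=cv2.morphologyEx(b,cv2.MORPH_OPEN,np.ones((7,7)))
    n,l,st,ce=cv2.connectedComponentsWithStats(b)
    for k in range(1,n):
        if st[k][4]>2000:
            r=cv2.minAreaRect(np.argwhere(l==k)[:,::-1].astype(np.float32))
            print('rect c',(c0+(np.array(r[0])-N/2)*s).round(4),'size',(np.array(r[1])*s).round(4),'ang',round(r[2],1),'area',st[k][4]*s*s)
    return o,b
E
python3 - <<'E'
from h import *
d=np.load('w3.npz');m=(float(d['f']),float(d['cx']),float(d['cy']),d['R'],d['t'])
for t in(150,175,195): print(t);fitknob(d['im'],m,.119,[.532,-.293],t)
go([.532,-.293,.22])
E
```

```text
150
rect c [ 0.5321 -0.2928] size [0.0259 0.026 ] ang 12.8 area 0.0006572699999999998
175
195
t 6.85 p [ 0.4878 -0.2884  0.2861] tilt [ 0.01  -0.013 -1.   ] jawyaw -69.88 F [0.5 0.4 0.7] M [ 0.01  0.01 -0.01] w 0.998 q7 -0.87
units [1.665 0.989 0.463] maxrows 2.0
```

```bash
python3 -m creep '[[0.6,0.5,0.25,0.7],[1.3,0.99,0.46,1.46],[1.6,0.99,0.46,1.46],[1.6,0.99,0.46,1.46],[1.6,0.99,0.46,1.46],[1.6,0.99,0.46,1.46]]'
python3 - <<'E'
from h import *
m=cam('wrist');im=get_image('wrist')
for t in(120,150): fitknob(im,m,.119,[.532,-.293],t)
save('w4.png',im); go([.532,-.293,.107],-77.2)
E
```

```text
t: 7.35
ee_pos: [0.5322, -0.2927, 0.2237]
orientation: [0.439, 0.547, -0.442, 0.559]
wrist_force: [-0.1, 0.1, -0.5]
grip_width: 0.995
rect c [ 0.5872 -0.2996] size [0.0456 0.009 ] ang 90.0 area 0.00023615999999999996
rect c [ 0.5318 -0.2739] size [0.0813 0.1197] ang 90.0 area 0.00474039
t 7.4 p [ 0.5323 -0.293   0.2241] tilt [ 0.012 -0.014 -1.   ] jawyaw -77.16 F [-0.2 -0.2  0.2] M [0.02 0.02 0.02] w 1.003 q7 -1.05
units [ 2.928 -0.031 -0.05 ] maxrows 3.0
twist units (tool x down => sign -) 0.008
```

```bash
python3 -m creep '[[0.8,0,-0.03,0],[1.6,-0.03,-0.05,0],[2.3,-0.03,-0.05,0],[2.7,-0.03,-0.05,0],[2.9,-0.03,-0.05,0],[2.93,-0.03,-0.05,0],[2.93,-0.03,-0.05,0]]'
python3 - <<'E'
from h import *
go([.532,-.293,.107],-77.2)
save('w5.png',get_image('wrist'))
E
```

```text
t: 7.98
ee_pos: [0.5326, -0.2934, 0.1081]
orientation: [0.44, 0.546, -0.442, 0.56]
wrist_force: [0.2, 0.5, 0.1]
grip_width: 1.007
t 7.98 p [ 0.5326 -0.2934  0.1081] tilt [ 0.013 -0.015 -1.   ] jawyaw -77.17 F [0.2 0.5 0.1] M [ 0.04 -0.01 -0.02] w 1.007 q7 -1.11
units [ 0.027 -0.012 -0.014] maxrows 1.0
twist units (tool x down => sign -) 0.006
```

View pics/w5.png

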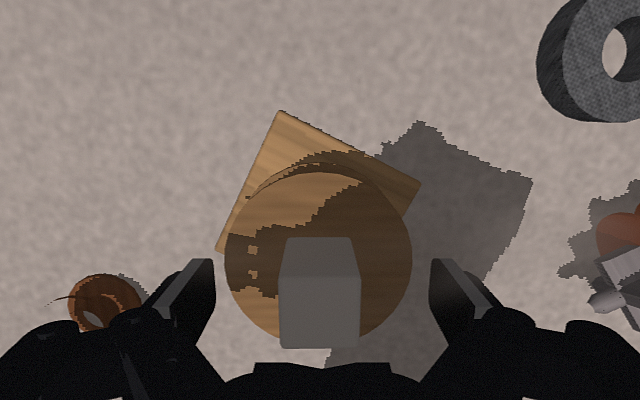

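Knob top (centre about column 320) is square and centred between the jaws, so I close.

```bash
python3 -m creep '[[0,0,0,0],[0,0,0,0],[0,0,0,0],[0,0,0,0],[0,0,0,0],[0,0,0,0],[0,0,0,0],[0,0,0,0]]' 0 90
python3 -m creep '[[-0.3,0,0,0],[-0.9,0,0,0],[-1.8,0,0,0],[-2.7,0,0,0],[-3.4,0,0,0],[-3.4,0,0,0],[-3.4,0,0,0]]'
python3 - <<'E'
from h import *
go([.5945,.0368,.245],-21.4)
E
```

```text
t: 8.7
ee_pos: [0.5334, -0.2935, 0.1096]
orientation: [0.44, 0.545, -0.442, 0.56]
wrist_force: [-0.7, 0.4, 5.1]
grip_width: 0.311
t: 9.28
ee_pos: [0.5318, -0.2916, 0.2474]
orientation: [0.44, 0.544, -0.442, 0.561]
wrist_force: [-0.2, -0.3, -3.9]
grip_width: 0.312
t 9.28 p [ 0.5318 -0.2916  0.2474] tilt [ 0.018 -0.018 -1.   ] jawyaw -77.17 F [-0.2 -0.3 -3.9] M [ 0.05  0.12 -0.  ] w 0.312 q7 -1.05
units [-0.056  3.353 -7.656] maxrows 9.0
twist units (tool x down => sign -) -11.155
```

```bash
python3 -m creep '[[0,0.25,-0.5,-0.6],[0,0.55,-1.2,-1.7],[0,0.9,-2,-2.8],[0,1.2,-2.8,-3.9],[0,1.55,-3.6,-5],[0,1.9,-4.4,-6.1],[0,2.25,-5.2,-7.2],[0,2.6,-5.9,-8.3],[0,2.9,-6.6,-9.4],[0,3.1,-7.1,-10.4],[0,3.3,-7.5,-11.1],[0,3.35,-7.65,-11.15]]'
python3 -m creep '[[0,0,0,0],[0,0,0,0],[0,0,0,0]]'
python3 - <<'E'
from h import *
save('w6.png',get_image('wrist'))
a=get_image('scene');b=get_image('side')
f=lambda i,x,y:cv2.resize(i[y-60:y+40,x-50:x+50],(400,400),interpolation=cv2.INTER_CUBIC)
save('c6.png',np.hstack([f(a,354,195),f(b,289,180)]))
go([.5945,.0368,.2],-21.4)
E
```

```text
t: 10.28
ee_pos: [0.5937, 0.0399, 0.2411]
orientation: [0.125, 0.689, -0.134, 0.701]
wrist_force: [-0.0, 0.3, -3.3]
grip_width: 0.314
t: 10.53
ee_pos: [0.5934, 0.0379, 0.2404]
orientation: [0.125, 0.689, -0.135, 0.701]
wrist_force: [0.5, -0.5, -3.0]
grip_width: 0.312
t 10.68 p [0.5938 0.0382 0.2411] tilt [ 0.015 -0.016 -1.   ] jawyaw -21.23 F [-1.1  0.5 -2.6] M [ 0.07 -0.03  0.02] w 0.317 q7 -0.77
units [ 1.027 -0.016  0.01 ] maxrows 1.0
twist units (tool x down => sign -) 0.033
```

View pics/c6.png

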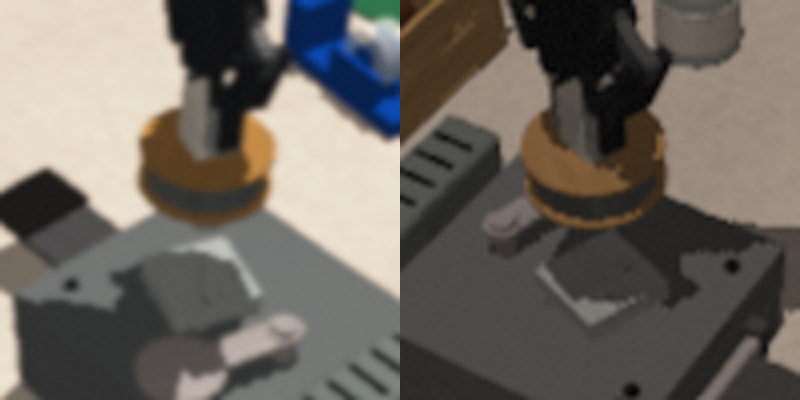

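The reel is held above the clear block, with the shutter off to one side. In both crops it sits roughly over the block. Now I lower it and watch the force.

```bash
python3 -m creep '[[0.5,0,0.02,0],[1,0,0.02,0],[1.25,0,0.02,0],[1.4,0,0.02,0],[1.5,0,0.02,0],[1.5,0,0.02,0]]'
python3 - <<'E'
from h import *
np.set_printoptions(precision=4,suppress=True)
go([.595,.038,.178],-21.4)
for q,c in(('reel_grip',None),('reel_shoulder',None)):
  L=[]
  for n in('scene','side'):
    if q=='reel_grip': get_image(n)
    g=proj(n,[.595,.038,.23 if q=='reel_grip' else .125])
    r=[x['xy'] for x in finder.landmark_of(q,n) if np.hypot(*(x['xy']-g))<30]; L+=r[:1]
  if len(L)==2: print(q,*tri(ray('scene',L[0]),ray('side',L[1])))
E
```

```text
t: 11.18
ee_pos: [0.5954, 0.0368, 0.1808]
orientation: [0.126, 0.689, -0.135, 0.701]
wrist_force: [-0.1, -0.6, -2.3]
grip_width: 0.318
t 11.18 p [0.5954 0.0368 0.1808] tilt [ 0.014 -0.016 -1.   ] jawyaw -21.25 F [-0.1 -0.6 -2.3] M [ 0.01  0.01 -0.03] w 0.318 q7 -0.82
units [ 0.07   0.026 -0.021] maxrows 1.0
twist units (tool x down => sign -) 0.03
reel_grip [0.5955 0.0393 0.1762] 0.008234454005881983
reel_shoulder [0.5911 0.0342 0.1226] 0.004136334114344125
```

```bash
python3 -m creep '[[0.07,0.02,-0.02,0],[0.14,0.02,-0.02,0],[0.2,0.02,-0.02,0],[0.25,0.02,-0.02,0],[0.25,0.02,-0.02,0]]'
python3 -c "
from h import *
go([.595,.038,.16],-21.4)"
```

```text
t: 11.9
ee_pos: [0.5952, 0.0379, 0.1714]
orientation: [0.126, 0.689, -0.135, 0.701]
wrist_force: [0.3, 0.3, -3.0]
grip_width: 0.315
t 11.9 p [0.5952 0.0379 0.1714] tilt [ 0.015 -0.016 -1.   ] jawyaw -21.23 F [ 0.3  0.3 -3. ] M [0.05 0.14 0.03] w 0.315 q7 -0.82
units [ 0.284  0.003 -0.012] maxrows 1.0
twist units (tool x down => sign -) 0.034
```

Splines are about 10 mm in with no load, so they mesh. Next I push against the ejector.

```bash
python3 -m creep '[[0.08,0,0,0],[0.16,0,0,0],[0.24,0,0,0],[0.3,0,0,0],[0.33,0,0,0],[0.33,0,0,0],[0.33,0,0,0]]'
python3 -c "
from h import *
go([.595,.038,.16],-21.4)"
```

```text
t: 12.48
ee_pos: [0.5955, 0.0379, 0.1599]
orientation: [0.125, 0.688, -0.135, 0.701]
wrist_force: [-6.6, -1.5, 14.6]
grip_width: 0.311
t 12.48 p [0.5955 0.0379 0.1599] tilt [ 0.015 -0.017 -1.   ] jawyaw -21.24 F [-6.6 -1.5 14.6] M [0.17 1.96 0.  ] w 0.311 q7 -0.83
units [-0.003 -0.002 -0.011] maxrows 1.0
twist units (tool x down => sign -) 0.032
```

```bash
python3 -m creep '[[0.08,0,0,0],[0.16,0,0,0],[0.16,0,0,0],[0.16,0,0,0]]'
python3 - <<'E'
from h import *
np.set_printoptions(precision=4,suppress=True)
go([.595,.038,.16],-21.4)
a=get_image('scene');b=get_image('side')
f=lambda i,x,y:cv2.resize(i[y-50:y+30,x-40:x+40],(400,400),interpolation=cv2.INTER_CUBIC)
save('c7.png',np.hstack([f(a,354,195),f(b,289,180)]))
E
```

```text
t: 12.82
ee_pos: [0.5956, 0.0378, 0.1596]
orientation: [0.125, 0.688, -0.137, 0.702]
wrist_force: [-17.7, -4.9, 46.5]
grip_width: 0.318
t 12.82 p [0.5956 0.0378 0.1596] tilt [ 0.016 -0.021 -1.   ] jawyaw -21.29 F [-17.7  -4.9  46.5] M [-0.1   5.    0.04] w 0.318 q7 -0.84
units [-0.01  -0.002 -0.015] maxrows 1.0
twist units (tool x down => sign -) 0.022
```

View pics/c7.png

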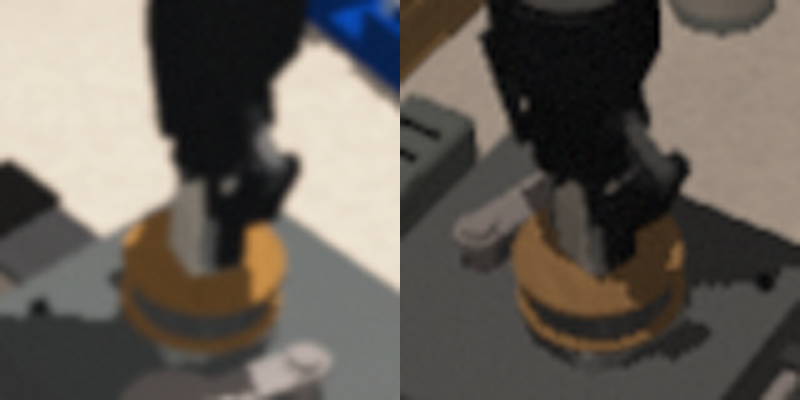

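```bash
python3 -m creep '[[0.1,0,0,0],[0.1,0,0,0],[0.1,0,0,0],[0.1,0,0,0],[0.1,0,0,0],[0.1,0,0,0]]'
python3 - <<'E'
from h import *
np.set_printoptions(precision=4,suppress=True)
go([.595,.038,.16],-21.4)
L=[]
for n in('scene','side'):
    get_image(n); g=proj(n,[.595,.038,.1])
    r=[x['xy'] for x in finder.landmark_of('reel_shoulder',n) if np.hypot(*(x['xy']-g))<25]; L+=r[:1]
    for r in finder.landmark_of('pedal_pad',n)[:1]: print('pad',n,atz(n,r['xy'],.057))
if len(L)==2: print('shoulder',*tri(ray('scene',L[0]),ray('side',L[1])))
go([.595,.038,.16])
E
```

```text
t: 13.42
ee_pos: [0.5955, 0.0381, 0.1599]
orientation: [0.124, 0.688, -0.138, 0.702]
wrist_force: [-13.9, -2.3, 32.0]
grip_width: 0.312
t 13.42 p [0.5955 0.0381 0.1599] tilt [ 0.016 -0.023 -1.   ] jawyaw -21.3 F [-13.9  -2.3  32. ] M [0.05 3.78 0.15] w 0.312 q7 -0.84
units [-0.004 -0.008 -0.011] maxrows 1.0
twist units (tool x down => sign -) 0.02
pad scene [0.4303 0.0354 0.057 ]
pad side [0.4238 0.0442 0.057 ]
shoulder [0.5973 0.0367 0.0991] 0.0017984836205924856
t 13.72 p [0.5955 0.0381 0.1599] tilt [ 0.016 -0.023 -1.   ] jawyaw -21.3 F [-14.1  -2.6  33.1] M [0.02 3.78 0.17] w 0.316 q7 -0.84
units [-0.004 -0.007 -0.011] maxrows 1.0
```

The shoulder triangulates at z = 0.099, 3 mm off the axis. The hard stop is at the predicted height, the 33 N push is steady and the knob is still gripped, so I'm handing in.

```bash
python3 -c "
from h import *
print(ticket.sign_off())
go([.595,.038,.16])"
```

```text
the job is handed in; nothing more can be done
None
the job is handed in; nothing more can be done
```

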